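Clear the jammed outlet of the grinding-media feed tray

ROBOT

A 6-joint arm with a two-finger parallel gripper is mounted at the origin on a cart in front of the work surface, level with it; the furniture and walls round the work are solid. World frame = base frame: x ahead of the robot, y to its left, z up, the work surface at z = 0. Lengths are in mm, angles in rad, forces in N, time in s.
With the tool pointing down it reaches from about 300 to 775 mm from the base axis. Payload 14.6 kg.
Tool frame: the origin (TCP) lies between the finger pads; the fingertips stand 19 mm ahead of it and the grasp point (between the pads) is the TCP (manip.tcp_to_tips is the distance from the TCP to the fingertips, in mm); x points along the fingers, z is the direction in which the jaws open and shut, and the axes are right-handed (so a half turn about x gives the same grasp; the last joint's range is limited). The gripper opens to 94 mm and grips with 3 to 60 N. Pads are 16 mm wide; open, the fingers measure 119 mm over their backs; the gripper's body (75 mm by 177 mm) begins 78 mm behind the grasp point.
Start: joints at [1.083, 0.3, 1.521, -0, 1.321, -0.067], TCP at [224.666, 502.01, 224.446] pointing down, gripper open.
Joint ranges: [-3.03, 3.03], [-0.79, 2.21], [0.23, 2.52], [-1.04, 4.18], [0, 3.07], [-2.55, 2.55]. Speed limits (rad/s): [2.22, 2.22, 2.57, 3.14, 3.14, 3.14].

INTERFACE

Orientations are given as [roll, pitch, yaw] about the fixed x, y, z axes, in that order (R = Rz(yaw) Ry(pitch) Rx(roll)).
In Python, from cell import manip gives the robot as it stands.
- The arm moves only by the tool jog_arm, never from a script. Its argument "moves" is a list that holds one entry, the list of rows, each a list of 6 numbers: the shift along the world's x, y, z in mm, then the turn, a rotation vector about the world's x, y, z in degrees. In form: [[[dx, dy, dz, wx, wy, wz], ...]]. A call has 1 to 5 rows; each row shifts and turns the pose as measured when the row begins; what a row does not reach is not made up. A row lasts 1/10 s, in which the tool goes at most 50 mm and 8.59 degrees, less where a joint would pass 70% of its speed; a pose out of reach is approached as far as the arm can. A call is refused whole if a number of a shift passes 50 or a number of a turn 8.59, either way. A call with a gripper value outside its range is refused whole. "gripper" is the opening, from -1 (shut) to 1 (fully open), set as the call begins (left out, the last holds). The fingers move at their own pace and stop on an object; "squeeze" is the grip in N (left out, the last holds). Time passes only in rows, so rows that do not move let the fingers close. It gives the time, the measured TCP pose, the force and the opening at its end, in the units of the state.
- manip.read_state(): the state, without advancing time (a new reading comes with each control period).
- manip.camera(name): name is "scene" or "side" or "wrist"; returns (picture, depth): 384x512x3 uint8, blue, green, red; 384x512 float32, mm along the optical axis (not along the pixel's ray), 0 where there is no reading.
- manip.camera_params(name): a dict with "fx", "fy", "cx", "cy" (pixels), "rvec" (rotation vector, rad) and "tvec" (3), from world to camera coordinates, as OpenCV has them. Camera axes: x right, y down, z forward; pixel columns grow to the right and rows downward; lengths in mm; the calibration is good to about 2 mm. A picture is of the moment at which its call begins: read the wrist's pose just before it. camera_params takes no time and is no camera call; for the wrist camera it gives the pose at the moment of the call.
- manip.sign_off(): hands the job in, once; it reports no verdict.
The state is a dict: "clock": time; "joints": joint angles; "qd": joint speeds; "effort": joint torques, N m; "eef_pos": TCP position; "eef_rot": TCP orientation; "wrist_force": force on the tool from outside, world axes, zero at the start; "moment": the same for the moment, N m; "finger_gap": finger opening in mm.
Only numpy, scipy, OpenCV 4.12 (cv2) and the standard library are available. Lean on these libraries where they do the work, as an engineer would, in place of code of your own. Each camera call takes 0.05 s, during which the arm holds its last target. There are 200 camera calls.

TASK

A white grinding cylinder has got stuck in the narrow outlet of the sloping blue feed tray and the two brass-coloured grinding balls are jammed behind it. Nudge that cylinder back up the slope along its side wall, so that both balls run out into the grey catch pan, and leave it standing in the tray, well clear of the outlet; do not knock it over.

Things in the scene. Friction and masses are not known exactly. Their poses are not given: they have to be found in the camera images.
- feed_tray: Fixed blue-walled tray; origin on bench under the middle of the outlet, z up. mm: deck z 50 at y=0, rising 8 deg to +y; walls 18 above deck. Inner faces: straight side wall x=19, far side x=-130, top end y=165. Outlet at y=0: 38 wide, x -19 to 19, then spout to y=-30 with the same walls. Funnel wall from (-19,0) to (-130,93). Grey catch pan y -135 to -23, x -68 to 68, rim z 36, floor 4.
- cylinder: The stuck piece: white ceramic cylinder, 46 mm diameter, 55 mm tall, 0.26 kg, standing on the deck (leaning 8 degrees with it) at tray x=-4, y=18 mm, against the straight side wall. Origin: centre of its underside, z its axis. It slides at 1 to 3 N and stays where it is left. A like cylinder on the bench is a spare, not part of the job.
- ball_1: Brass-coloured ball, 28 mm diameter, 90 g, origin at its centre. Lies on the deck against the funnel wall and leans on the cylinder (on its tray -x side). It passes once the cylinder is about 35 mm or more farther up the tray (tray +y) than at the start.
- ball_2: Second brass-coloured ball, 28 mm diameter, 90 g, origin at its centre; next behind ball_1 along the funnel wall. Both balls roll out towards tray -y by themselves within about two seconds once the outlet is clear.
Not all that is in view belongs to the job. Leave any red look-alike of the ball_1 alone.

How it is judged:
By the outcome, as a careful person would: the job done as asked, in the order asked, and still so for the second after the job is handed in, with the robot touching nothing.
It also fails if it takes over 35 s, if anything falls off the work surface, if the arm or the gripper's body presses on something with over 40 N, if the wrist force passes 120 N, or if a joint passes its speed limit or range.

## Working session

There is one attempt and no reset: what is moved stays moved. The work goes in short steps, Python scripts to look and compute and a tool call to move; the robot and the scene stay as the last step left them, time stands still between calls to the robot, and variables do not carry over. Pictures are saved under pics/ and viewed, about 8 in all and at most 12, crops included, and the job is handed in when it is done.

Besides the shell and the picture viewer there is one more tool, called after "Call:" by a JSON object that holds its "fn" and its "kwargs", one argument or row to a line. jog_arm: Moves the arm, as the interface text tells. Its arguments: {"type":"object","properties":{"moves":{"type":"array","items":{"type":"array","items":{"type":"array","items":{"type":"number"}}}},"gripper":{"type":"number"},"squeeze":{"type":"number"}},"required":["moves"]}

```bash
ls; mkdir -p pics; cat > h.py <<'E'
import numpy as np, cv2
from cell import manip
def cam(n):
    p=manip.camera_params(n); img,d=manip.camera(n)
    R=cv2.Rodrigues(np.array(p["rvec"],float))[0]; t=np.array(p["tvec"],float).ravel()
    return img,d,p,R,t
def world(c,uv=None):
    img,d,p,R,t=c
    v,u=np.mgrid[:384,:512]
    X=np.stack([(u-p["cx"])/p["fx"]*d,(v-p["cy"])/p["fy"]*d,d],-1)
    return (X-t)@R
def proj(c,P):
    img,d,p,R,t=c
    X=np.atleast_2d(P)@R.T+t
    return np.c_[X[:,0]/X[:,2]*p["fx"]+p["cx"],X[:,1]/X[:,2]*p["fy"]+p["cy"]]
def ray(c,u,v,z):
    img,d,p,R,t=c
    r=np.array([(u-p["cx"])/p["fx"],(v-p["cy"])/p["fy"],1])@R; o=-t@R
    return o+r*(z-o[2])/r[2]
E
python3 - <<'E'
from h import *
s=manip.read_state(); print(s["clock"],s["eef_pos"],s["eef_rot"],s["finger_gap"])
for n in("scene","side"):
    c=cam(n); cv2.imwrite(f"pics/{n}0.png",c[0]); print(n,-c[4]@c[3],c[3][2])
    np.savez(f"{n}0.npz",img=c[0],d=c[1],R=c[3],t=c[4],k=[c[2][x] for x in("fx","fy","cx","cy")])
E
```

```text
pics
0.0 [224.57082953 501.80626848 223.89532037] [ 3.10434351  1.56966369 -2.02883772] 94.22580739767086
scene [ 112.187356   -610.61799561  707.85536241] [ 0.43933229  0.57991891 -0.68606209]
side [391.30835086 656.60518571 435.96746256] [ 0.10341851 -0.90803755 -0.40592168]
```

View pics/scene0.png

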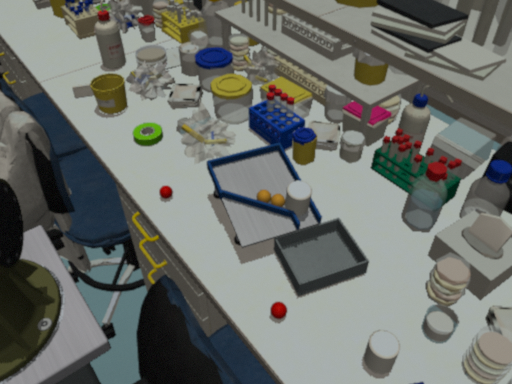

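View pics/side0.png

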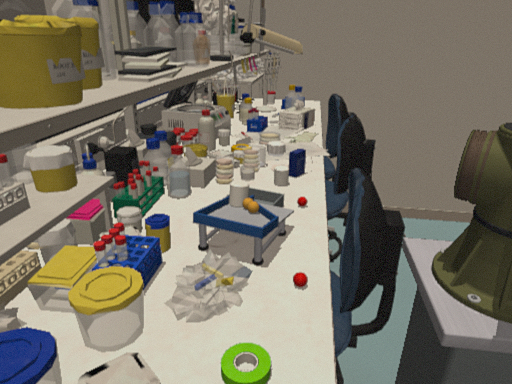

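```bash
cat > m.py <<'E'
from h import *
def load(n):
    f=np.load(f"{n}0.npz"); k=dict(zip(("fx","fy","cx","cy"),f["k"])); return f["img"],f["d"],k,f["R"],f["t"]
def rng(img,h0,h1,s,v): 
    h=cv2.cvtColor(img,cv2.COLOR_BGR2HSV); return cv2.inRange(h,(h0,s,v),(h1,255,255))>0
if __name__=="__main__":
  for n,box in(("scene",(200,140,330,230)),("side",(190,180,300,250))):
    c=load(n); W=world(c); x0,y0,x1,y1=box
    B=np.zeros((384,512),bool); B[y0:y1,x0:x1]=1
    bl=rng(c[0],100,130,110,40)&B
    P=W[bl]; P=P[(P[:,2]>55)&(P[:,2]<110)]
    print(n,"blue",len(P),P.min(0),P.max(0))
    hull=cv2.convexHull(P[:,:2].astype(np.float32)); ap=cv2.approxPolyDP(hull,8,True)[:,0]
    print(ap.round(0).tolist(), [P[np.argmin(((P[:,:2]-a)**2).sum(1)),2].round() for a in ap])
    ba=rng(c[0],8,25,140,60)&B
    k,l,st,ce=cv2.connectedComponentsWithStats(ba.astype(np.uint8))
    for i in range(1,k):
        if st[i,4]>20: print("ball",st[i],ce[i],np.median(W[l==i],0).round(1))
    hsv=cv2.cvtColor(c[0],cv2.COLOR_BGR2HSV)
    wh=(hsv[...,1]<60)&(hsv[...,2]>90)&B&(W[...,2]>95)&(W[...,2]<130)
    k,l,st,ce=cv2.connectedComponentsWithStats(wh.astype(np.uint8))
    for i in range(1,k):
        if st[i,4]>20: print("white",st[i],ce[i],np.median(W[l==i],0).round(1))
  c=load("scene");W=world(c)
  g=(W[...,2]>20)&(W[...,2]<45); g[:218]=0;g[:,:270]=0;g[295:]=0;g[:,370:]=0
  P=W[g]; r=cv2.minAreaRect(P[:,:2].astype(np.float32)); print("pan",r,cv2.boxPoints(r).round())
  im=cv2.resize(c[0][140:300,195:375],None,fx=4,fy=3.75,interpolation=cv2.INTER_CUBIC)
  cv2.imwrite("pics/crop.png",cv2.resize(c[0][140:290,195:375],None,fx=4,fy=4,interpolation=cv2.INTER_CUBIC))
E
python3 m.py
```

```text
scene blue 1307 [ 442.10211288 -209.95024502   55.22522239] [696.37454049  22.32457677  93.73749926]
[[696.0, -36.0], [669.0, -11.0], [471.0, 22.0], [442.0, -55.0], [517.0, -197.0], [562.0, -210.0]] [np.float64(71.0), np.float64(69.0), np.float64(90.0), np.float64(80.0), np.float64(55.0), np.float64(63.0)]
ball [294 140  22  24 324] [303.96604938 152.0617284 ] [682.  -31.7  37.5]
ball [258 190  27  16 246] [270.77235772 197.77642276] [ 511.6 -126.5   78.7]
white [286 181  26  20 389] [298.64781491 190.54498715] [ 546.3 -163.9  105.6]
side blue 1104 [ 445.16675255 -196.95604109   56.18678062] [618.4971131   27.72229946  92.38232787]
[[468.0, 27.0], [446.0, -52.0], [520.0, -197.0], [576.0, -156.0], [618.0, -19.0]] [np.float64(75.0), np.float64(79.0), np.float64(63.0), np.float64(71.0), np.float64(71.0)]
ball [243 198  16  15 161] [250.35403727 204.81987578] [ 512.7 -106.3   75.7]
white [230 182  19  10 163] [238.79754601 186.26993865] [ 547.4 -147.1  104.5]
pan ((524.494384765625, -243.94921875), (125.00801849365234, 145.1009979248047), 73.324951171875) [[ 437. -283.]
 [ 576. -325.]
 [ 612. -205.]
 [ 473. -163.]]
```

View pics/crop.png

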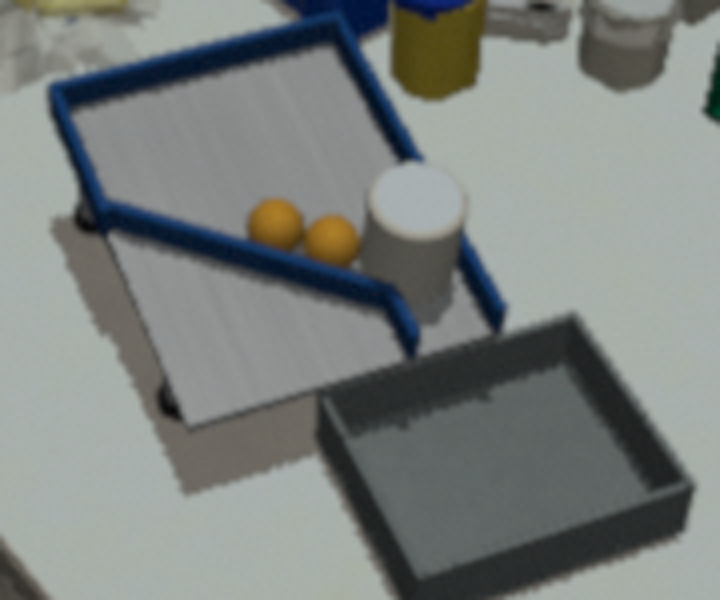

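```bash
cat > m2.py <<'E'
from m import *
from scipy.spatial.transform import Rotation as Ro
c=load("scene"); T=np.tan(np.radians(8))
o=np.array([547.3,-168.3]); th=np.radians(-16.8)
px=lambda u,v:(195+(u+.5)/4-.5,140+(v+.5)/4-.5)
cor=[((72,110),(-130,165),0),((335,44),(19,165),0),((502,303),(22,-30),18),((417,352),(-21,-30),18)]
M=[];Wd=[]
for uv,t,h in cor:
    p=ray(c,*px(*uv),50+t[1]*T+h); M.append(t);Wd.append(p[:2]); print(t,p.round(1))
M=np.array(M,float);Wd=np.array(Wd)
A,B=M-M.mean(0),Wd-Wd.mean(0); th2=np.arctan2((A[:,0]*B[:,1]-A[:,1]*B[:,0]).sum(),(A*B).sum())
R2=lambda a:np.array([[np.cos(a),-np.sin(a)],[np.sin(a),np.cos(a)]])
o2=Wd.mean(0)-R2(th2)@M.mean(0)
print("fit",np.degrees(th2),o2,"res",(M@R2(th2).T+o2-Wd).round(1).tolist(),"pan est",np.degrees(th),o)
tr=lambda p:((np.asarray(p)[...,:2]-o2)@R2(th2))
print("cyl top scene",tr(ray(c,*px(417,200),106.9)),"expect -4,10.3")
print("balls",[tr(ray(c,*px(*b),50+14.1+25*T)).round(1) for b in((331,241),(275,223))])
s=load("side"); print("side cyl",tr(ray(s,239,187,106.9)))
for k in (c,s):
    W=world(k); W=W[k[1]>0]; q=tr(W)
    print("heights (rows y -200..300 by 50, cols x -250..250 by 50)")
    H=[[int(max(W[(abs(q[:,0]-x)<25)&(abs(q[:,1]-y)<25),2],default=-1)) for x in range(-250,251,50)] for y in range(-200,301,50)]
    print(np.array(H))
    l=np.array([225,502]);m=o2; 
    print("path",[int(max(W[(np.hypot(*(W[:,:2]-(l+(m-l)*f)).T)<120)&(W[:,2]<900),2],default=-1)) for f in np.linspace(0,1,9)])
Rt=Ro.from_euler("xyz",manip.read_state()["eef_rot"]).as_matrix(); print("tool\n",Rt.round(3))
a=np.radians(12); E=np.eye(3);E[:2,:2]=R2(th2)
tx=E@[0,np.sin(a),-np.cos(a)]
for nm,z in(("jaw+x",[1,0,0]),("jaw-x",[-1,0,0]),("jaw+y",[0,np.cos(a),np.sin(a)]),("jaw-y",[0,-np.cos(a),-np.sin(a)])):
    z=E@np.array(z); G=np.c_[tx,np.cross(z,tx),z]; print(nm,np.degrees(Ro.from_matrix(G@Rt.T).as_rotvec()).round(1))
E
python3 m2.py
```

```text
(-130, 165) [476.1  18.6  73.2]
(19, 165) [615.3 -22.7  73.2]
(22, -30) [ 564.1 -207.5   63.8]
(-21, -30) [ 513.1 -206.    63.8]
fit -17.386075347803835 [ 548.22951542 -177.02146106] res [[-2.7, 0.7], [0.4, -2.5], [-3.8, -4.8], [6.1, 6.7]] pan est -16.8 [ 547.3 -168.3]
cyl top scene [-5.16199277 12.36363037] expect -4,10.3
balls [array([-36.5,  37.3]), array([-57.2,  58. ])]
side cyl [-15.35867066  36.75765806]
heights (rows y -200..300 by 50, cols x -250..250 by 50)
[[101  -3   3   2   2   2   3   2  81  80  90]
 [ 99   2   2  29  37  37  37   3   3 337 337]
 [ 93   2   2   2  37   6  37   2   2 365 365]
 [ 70   3  48  47  58  64  60   2 336 364 364]
 [  1   3  54  55 107 110  63   3 402 404 403]
 [  2   2  61  80  86 111   2   3 401 402 402]
 [  2   2  86  79  69  86   2   2 398 399 398]
 [ 12  22  93  92  93  93   2 337 338 337 134]
 [ 28  27   2   1  -1  -1  77 338 352 355 338]
 [  3   3  90  89  62  -1  63 338 349 334 212]
 [  3   3  94  91  66  20 336 337 336 138 210]]
path [90, 90, 89, 22, 86, 94, 93, 111, 111]
heights (rows y -200..300 by 50, cols x -250..250 by 50)
[[  98 -3
[... 155 characters left out ...]
363  363]
 [  72    0   43   45   45   63   35    0  333  363  362]
 [   0    0   52   53  104  108   -1   -1  401  402  401]
 [   0    0   58   77   84  109    0    0  400  401  400]
 [   0    1   84   78   67   83    0    0  397  398  492]
 [   0    1   91   91   92   92    1  336  336  383  489]
 [  28   27    1   74   77   80   77  336  449  446  458]
 [   1    2   86   90   42    0   60  336  453  336  213]
 [   1    1   92   92   65    1  336  425  453  474  453]]
path [-1, -1, 1, 20, 87, 92, 92, 109, 109]
tool
 [[-0.    -0.913  0.408]
 [-0.001  0.408  0.913]
 [-1.     0.    -0.001]]
jaw+x [ 12.    5.3 -83. ]
jaw-x [  5.6 -12.3  96.3]
jaw+y [11.3 -4.3  6.7]
jaw-y [   6.4   16.9 -172.4]
```

Call:
{"fn": "jog_arm", "kwargs": {
  "moves": [
    [[19, -45, 8, 2.3, -0.9, 1.3], [19, -45, 8, 2.3, -0.9, 1.3], [19, -45, 8, 2.3, -0.9, 1.3], [19, -45, 8, 2.2, -0.8, 1.4], [19, -45, 8, 2.2, -0.8, 1.4]]
  ],
  "gripper": -1
}}

```text
clock: 0.6
eef_pos: [317.6, 274.4, 259.4]
eef_rot: [-0.008, 1.362, 1.272]
wrist_force: [1.5, 1.0, -0.3]
finger_gap: 57.2
```

Call:
{"fn": "jog_arm", "kwargs": {
  "moves": [
    [[20, -45, 0, 0, 0, 0], [20, -45, 0, 0, 0, 0], [20, -45, 0, 0, 0, 0], [20, -45, 0, 0, 0, 0], [20, -45, 0, 0, 0, 0]]
  ]
}}

```text
clock: 1.1
eef_pos: [416.3, 44.2, 261.1]
eef_rot: [-0.03, 1.357, 1.252]
wrist_force: [-0.2, 0.6, 0.5]
finger_gap: 17.2
```

Call:
{"fn": "jog_arm", "kwargs": {
  "moves": [
    [[20, -45, 0, 0, 0, 0], [20, -45, 0, 0, 0, 0], [20, -45, 0, 0, 0, 0], [20, -45, 0, 0, 0, 0], [0, 0, 0, 0, 0, 0]]
  ]
}}

```text
clock: 1.6
eef_pos: [496.1, -143.7, 259.3]
eef_rot: [-0.021, 1.356, 1.254]
wrist_force: [0.2, 0.7, -0.6]
finger_gap: 0.6
```

Call:
{"fn": "jog_arm", "kwargs": {
  "moves": [
    [[19, -36, 0, 0, 0, 0], [19, -36, 0, 0, 0, 0], [0, 0, 0, 0, 0, 0]]
  ]
}}

```text
clock: 1.9
eef_pos: [534.5, -218.0, 257.6]
eef_rot: [-0.006, 1.355, 1.268]
wrist_force: [-1.5, 0.5, -0.5]
finger_gap: 0.7
```

```bash
cat > look.py <<'E'
import sys
from h import *
s=manip.read_state(); print(s["clock"],s["eef_pos"].round(1) if hasattr(s["eef_pos"],"round") else s["eef_pos"])
for n in sys.argv[2:]:
    c=cam(n); cv2.imwrite(f"pics/{n}{sys.argv[1]}.png",c[0])
    np.savez(f"{n}{sys.argv[1]}.npz",img=c[0],d=c[1],R=c[3],t=c[4],k=[c[2][x] for x in("fx","fy","cx","cy")])
    W=world(c); W[c[1]==0]=0
    P=W[(W[...,2]>102)&(W[...,2]<113)&(abs(W[...,0]-560)<60)&(abs(W[...,1]+130)<90)]
    if len(P)>10: print(n,"cyl top z>102",len(P),cv2.minEnclosingCircle(P[:,:2].astype(np.float32)),P[:,2].max())
E
python3 look.py 1 wrist scene side
```

```text
1.9 [ 534.5 -218.   257.6]
wrist cyl top z>102 1615 ((549.9635620117188, -162.43836975097656), 22.949729919433594) 110.87008061070334
scene cyl top z>102 361 ((547.6223754882812, -162.7473907470703), 23.73407745361328) 110.32950015466491
side cyl top z>102 109 ((548.4149780273438, -159.445556640625), 22.5653018951416) 109.2385722189266
```

View pics/wrist1.png

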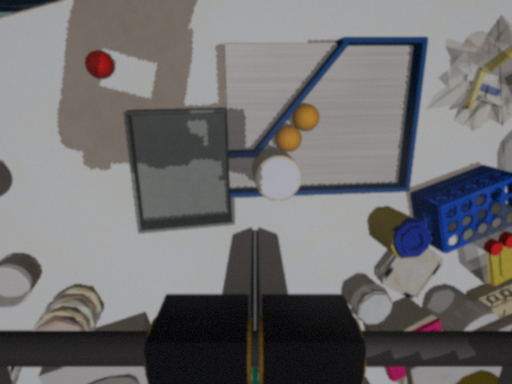

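```bash
cat > yaw.py <<'E'
from h import *
f=np.load("wrist1.npz"); c=(f["img"],f["d"],dict(zip(("fx","fy","cx","cy"),f["k"])),f["R"],f["t"]); W=world(c)
hsv=cv2.cvtColor(c[0],cv2.COLOR_BGR2HSV); bl=cv2.inRange(hsv,(100,100,40),(130,255,255))>0
th=np.radians(-17.); ct=np.array([548.7,-161.5])
for it in range(3):
    R=np.array([[np.cos(th),-np.sin(th)],[np.sin(th),np.cos(th)]]); o=ct-R@[-4,10.3]
    q=(W[...,:2]-o)@R; z=W[...,2]; top=bl&(abs(z-(68.2+q[...,1]*.1405))<4)
    m=top&(abs(q[...,0]-21)<12)&(q[...,1]>-35)&(q[...,1]<160); v=cv2.fitLine(W[m][:,:2].astype(np.float32),cv2.DIST_HUBER,0,.01,.01).ravel()
    th=np.arctan2(-v[0]*np.sign(v[1]),v[1]*np.sign(v[1])); print(m.sum(),np.degrees(th),o)
print("side wall top x (19..)",np.percentile(q[m][:,0],[2,50,98]),"y",np.percentile(q[m][:,1],[1,99]))
m=top&(q[...,1]>150)&(q[...,1]<185)&(q[...,0]>-110)&(q[...,0]<0); print("end wall y (165..)",np.percentile(q[m][:,1],[2,50,98]))
m=top&(q[...,0]<-120)&(q[...,0]>-150)&(q[...,1]>100)&(q[...,1]<155); print("far wall x (-130..)",np.percentile(q[m][:,0],[2,50,98]))
s=manip.read_state(); p=np.array(s["eef_pos"]); print("TCP tray",(p[:2]-o)@R,p[2])
from scipy.spatial.transform import Rotation as Ro
Rt=Ro.from_euler("xyz",s["eef_rot"]).as_matrix(); E=np.eye(3);E[:2,:2]=R; print("tool in tray\n",(E.T@Rt).round(3))
E
python3 yaw.py
```

```text
557 -16.071766 [ 549.51379047 -172.51942581]
559 -16.105562 [ 549.69219875 -172.50479621]
559 -16.105562 [ 549.68570717 -172.50537994]
side wall top x (19..) [20.7177092  22.51190302 24.81402466] y [-31.26309932 158.30388497]
end wall y (165..) [161.31211769 163.16531157 166.0026437 ]
far wall x (-130..) [-132.60119263 -129.95137335 -127.98625305]
TCP tray [ -3.7755883  -44.99329879] 258.83355874093974
tool in tray
 [[ 0.005 -1.     0.012]
 [ 0.214  0.013  0.977]
 [-0.977 -0.002  0.214]]
```

Call:
{"fn": "jog_arm", "kwargs": {
  "moves": [
    [[2, 5, -45, 0, 0, 0], [2, 5, -45, 0, 0, 0], [1, 0, -45, 0, 0, 0], [0, 0, -35, 0, 0, 0], [0, 0, 0, 0, 0, 0]]
  ]
}}

```text
clock: 2.55
eef_pos: [537.1, -197.7, 88.3]
eef_rot: [-0.045, 1.356, 1.239]
wrist_force: [-0.0, -0.3, -0.2]
finger_gap: 0.4
```

```bash
cat > tr.py <<'E'
from h import *
th=np.radians(-16.1); R=np.array([[np.cos(th),-np.sin(th)],[np.sin(th),np.cos(th)]]); o=np.array([549.6,-173.2])
s=manip.read_state(); p=np.array(s["eef_pos"]); q=(p[:2]-o)@R
print("t",s["clock"],"tray",q.round(1),"z",p[2].round(1),"front corner y",(q[1]+16.2).round(1),"h over deck",(p[2]-16-50-.1405*(q[1]+16.2)).round(1),"F",np.round(s["wrist_force"],1))
E
python3 tr.py
```

```text
t 2.55 tray [ -5.3 -27. ] z 88.3 front corner y -10.8 h over deck 23.8 F [-0.  -0.3 -0.2]
```

Call:
{"fn": "jog_arm", "kwargs": {
  "moves": [
    [[2, -7, -6, 0, 0, 0], [1, 0, -6, 0, 0, 0], [0, 0, 0, 0, 0, 0]]
  ]
}}

```text
clock: 2.85
eef_pos: [541.8, -204.6, 80.7]
eef_rot: [-0.071, 1.357, 1.214]
wrist_force: [0.1, -0.3, -0.1]
finger_gap: 0.1
```

```bash
python3 tr.py; python3 look.py 2 scene; python3 -c "
import cv2;a=cv2.imread('pics/scene2.png')[140:270,195:355];cv2.imwrite('pics/c2.png',cv2.resize(a,None,fx=4,fy=4,interpolation=cv2.INTER_CUBIC))"
```

```text
t 2.85 tray [  1.2 -32.3] z 80.7 front corner y -16.1 h over deck 17.0 F [ 0.1 -0.3 -0.1]
2.85 [ 541.8 -204.6   80.7]
scene cyl top z>102 191 ((537.0665283203125, -180.29403686523438), 40.58170700073242) 112.98521575322525
```

View pics/c2.png

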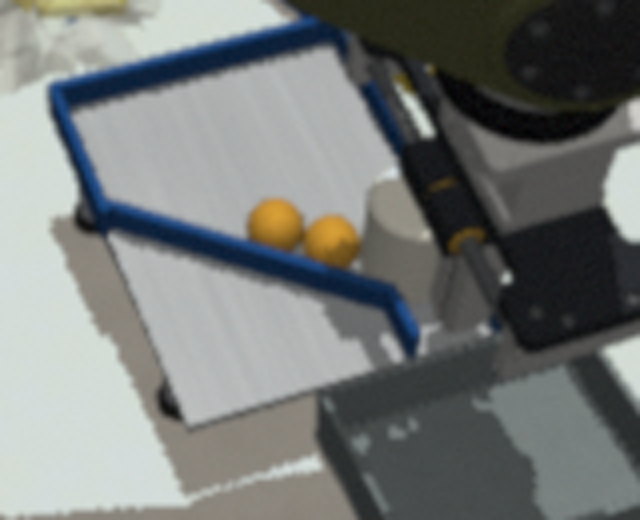

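Call:
{"fn": "jog_arm", "kwargs": {
  "moves": [
    [[-1, 0, -5, 0, 0, 0], [1, 4, 0, 0, 0, 0], [1.5, 5, 0.7, 0, 0, 0], [1.5, 5, 0.7, 0, 0, 0], [1.5, 5, 0.7, 0, 0, 0]]
  ]
}}

```text
clock: 3.4
eef_pos: [547.5, -185.2, 80.4]
eef_rot: [-0.092, 1.358, 1.194]
wrist_force: [-1.1, -1.2, -0.3]
finger_gap: 0.7
```

```bash
python3 tr.py
```

```text
t 3.4 tray [  1.3 -12.2] z 80.4 front corner y 4.0 h over deck 13.9 F [-1.1 -1.2 -0.3]
```

Call:
{"fn": "jog_arm", "kwargs": {
  "moves": [
    [[1.5, 6.8, 0.7, 0, 0, 0], [1.5, 6.8, 0.7, 0, 0, 0], [1.5, 6.8, 0.7, 0, 0, 0], [1.8, 6.8, 0.7, 0, 0, 0], [1.8, 6.8, 0.7, 0, 0, 0]]
  ]
}}

```text
clock: 3.9
eef_pos: [556.5, -148.1, 84.7]
eef_rot: [-0.095, 1.358, 1.19]
wrist_force: [-0.2, -1.2, 0.0]
finger_gap: 0.6
```

```bash
python3 tr.py; python3 look.py 3 wrist scene
```

```text
t 3.9 tray [-0.3 26. ] z 84.7 front corner y 42.2 h over deck 12.8 F [-0.2 -1.2  0. ]
3.9 [ 556.5 -148.1   84.7]
wrist cyl top z>102 3806 ((555.5462646484375, -128.06289672851562), 37.20305252075195) 112.99966549617484
scene cyl top z>102 136 ((552.2586669921875, -130.01312255859375), 34.851898193359375) 112.94071405667964
```

View pics/wrist3.png

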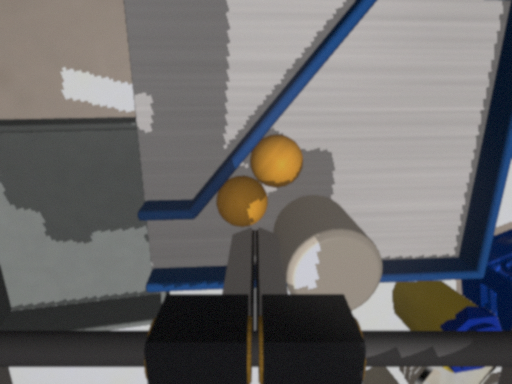

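Call:
{"fn": "jog_arm", "kwargs": {
  "moves": [
    [[1.9, 6.8, 0.9, 0, 0, 0], [1.9, 6.8, 0.9, 0, 0, 0], [1.9, 6.8, 0.9, 0, 0, 0], [1.7, 6, 0.8, 0, 0, 0], [0.8, 3, 0.5, 0, 0, 0]]
  ]
}}

```text
clock: 4.5
eef_pos: [565.3, -116.3, 88.9]
eef_rot: [-0.095, 1.358, 1.191]
wrist_force: [-0.4, -0.8, -0.1]
finger_gap: 0.2
```

```bash
python3 tr.py
```

```text
t 4.5 tray [-0.7 59. ] z 88.9 front corner y 75.2 h over deck 12.4 F [-0.4 -0.8 -0.1]
```

Call:
{"fn": "jog_arm", "kwargs": {
  "moves": [
    [[0, 0, 0, 0, 0, 0], [-1, -3, -0.4, 0, 0, 0], [-2, -6, -0.5, 0, 0, 0], [-1, -4, 10, 0, 0, 0], [-1, -4, 25, 0, 0, 0]]
  ]
}}

```text
clock: 5.0
eef_pos: [558.5, -133.6, 121.4]
eef_rot: [-0.067, 1.358, 1.219]
wrist_force: [1.1, 0.7, 0.4]
finger_gap: 0.4
```

```bash
python3 tr.py
```

```text
t 5.0 tray [-2.4 40.5] z 121.4 front corner y 56.7 h over deck 47.4 F [1.1 0.7 0.4]
```

Call:
{"fn": "jog_arm", "kwargs": {
  "moves": [
    [[-1, -6, 40, 0, 0, 0], [-1, -6, 45, 0, 0, 0], [-1, -6, 45, 0, 0, 0], [0, -20, 20, 0, 0, 0], [0, 0, 0, 0, 0, 0]]
  ]
}}

```text
clock: 5.5
eef_pos: [553.3, -175.6, 283.8]
eef_rot: [-0.092, 1.359, 1.192]
wrist_force: [-0.2, 0.4, -0.6]
finger_gap: 0.7
```

```bash
python3 tr.py; python3 look.py 4 wrist scene side
```

```text
t 5.5 tray [ 4.2 -1.3] z 283.8 front corner y 14.9 h over deck 215.7 F [-0.2  0.4 -0.6]
5.5 [ 553.3 -175.6  283.8]
wrist cyl top z>102 124 ((572.30126953125, -84.58301544189453), 23.093202590942383) 112.98440554709013
scene cyl top z>102 98 ((567.1704711914062, -86.4232177734375), 22.508737564086914) 112.68908062247117
side cyl top z>102 99 ((570.91796875, -76.69667053222656), 21.953523635864258) 112.87590994847919
```

View pics/wrist4.png

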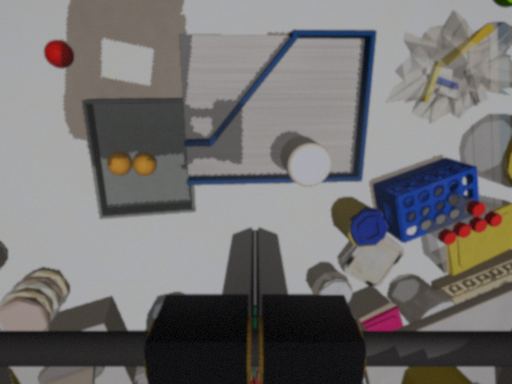

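Call:
{"fn": "jog_arm", "kwargs": {
  "moves": [
    [[0, 0, 0, 0, 0, 0], [0, 0, 0, 0, 0, 0], [0, 0, 0, 0, 0, 0], [0, 0, 0, 0, 0, 0], [0, 0, 0, 0, 0, 0]]
  ]
}}

```text
clock: 6.15
eef_pos: [552.0, -171.0, 274.9]
eef_rot: [-0.026, 1.357, 1.26]
wrist_force: [-1.2, 0.3, -0.4]
finger_gap: 0.6
```

Call:
{"fn": "jog_arm", "kwargs": {
  "moves": [
    [[0, 0, 0, 0, 0, 0], [0, 0, 0, 0, 0, 0], [0, 0, 0, 0, 0, 0], [0, 0, 0, 0, 0, 0], [0, 0, 0, 0, 0, 0]]
  ]
}}

```text
clock: 6.65
eef_pos: [552.0, -170.9, 274.8]
eef_rot: [-0.026, 1.357, 1.26]
wrist_force: [0.4, -1.1, -0.2]
finger_gap: 0.3
```

```bash
python3 look.py 5 wrist; python3 - <<'E'
from tr import *
for n in "45":
    f=np.load(f"wrist{n}.npz"); c=(f["img"],f["d"],dict(zip(("fx","fy","cx","cy"),f["k"])),f["R"],f["t"]);W=world(c)
    m=cv2.inRange(cv2.cvtColor(c[0],cv2.COLOR_BGR2HSV),(8,120,60),(25,255,255)); m[:,:95]=0;m[220:]=0;m[:,200:]=0
    k,l,st,ce=cv2.connectedComponentsWithStats(m)
    print([(ce[i].round(),((W[l==i][:,:2]-o)@R).mean(0).round(),W[l==i][:,2].max().round()) for i in range(1,k) if st[i,4]>60])
    q=(W[...,:2]-o)@R; P=q[(W[...,2]>112)&(W[...,2]<126)&(abs(q[...,0])<40)&(abs(q[...,1]-92)<45)]
    print("cyl top",cv2.minEnclosingCircle(P.astype(np.float32)))
E
```

```text
6.65 [ 552.  -170.9  274.8]
wrist cyl top z>102 134 ((572.1901245117188, -84.19931030273438), 23.073572158813477) 112.99207893109771
t 6.7 tray [1.7 2.8] z 274.8 front corner y 19.0 h over deck 206.2 F [-0.3 -0.3 -0. ]
[(array([131., 164.]), array([  6., -93.]), np.float64(439.0))]
cyl top ((-2.0576882362365723, 92.03228759765625), 23.13728904724121)
[(array([126., 170.]), array([  6., -93.]), np.float64(431.0))]
cyl top ((-2.3068933486938477, 92.60305786132812), 23.087976455688477)
```

```bash
python3 -c "
from cell import manip; print(manip.sign_off())"
```

```text
the job is handed in; nothing more can be done
None
```

The cylinder is back up the tray, still standing, and both balls are in the grey catch pan. I handed the job in at about 6.7 s on the robot's clock. I lowered the closed fingers into the spout behind the cylinder, tilted 12° so they pushed low on it. Then I slid it about 80 mm up the slope along the side wall, backed off and raised the arm clear.

**Last checks:**
- **Cylinder:** two wrist pictures over 1 s apart show it upright and at rest. Its top centre is at tray x -2, y 92 mm, so its base is at about y 100, well clear of the outlet.
- **Balls:** the wrist picture shows both in the pan, and their combined position did not change over that second. My colour mask merged the two into one blob, and its peak height reading (over 430 mm) was clearly false. That they are two balls in the pan therefore rests on the picture, not on separate measurements.
- **Forces:** the wrist readings I took while pushing were under 2 N.

**Measurements that disagreed:** the first fit of the tray's position was out by up to 9 mm, and an early side-camera reading of the cylinder by about 25 mm. I used the wrist-camera and depth measurements instead, which matched the given tray sizes to about 3 mm. The red look-alike balls and the spare cylinder were not touched.

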